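# Put the drill kit back on its shadow mats

### The arm

A 7-joint arm with a two-finger parallel gripper is mounted at the origin on the work surface. World frame = base frame: x ahead of the robot, y to its left, z up, the work surface at z = 0. Lengths are in m, angles in rad, forces in N, time in s.
With the tool pointing down it reaches from about 0.425 to 0.95 m from the base axis. Payload 4.7 kg.
Tool frame: the origin (TCP) lies at the very end of the fingers, on their centre line; the grasp point (between the pads) lies 19 mm behind it; z points along the fingers, y is the direction in which the jaws open and shut (so a half turn about z gives the same grasp; the last joint's range is limited). The gripper opens to 87 mm and grips with 3 to 60 N. Pads are 19 mm wide; open, the fingers measure 117 mm over their backs; the gripper's body (75 mm by 190 mm) begins 51 mm behind the grasp point.
Start: joints at [-1.357, 0.469, -0.049, 1.532, 0.024, 1.141, -0.082], TCP at [0.162, 0.655, 0.223] pointing down, gripper open.
Joint ranges: [-2.59, 2.59], [-0.33, 1.99], [-1.39, 1.29], [0.1, 2.45], [-1.04, 4.18], [0.21, 1.99], [-2.66, 2.66]. Speed limits (rad/s): [2.57, 2.57, 3.14, 3.14, 3.14, 3.14, 3.14].

### API

Orientations are given as [roll, pitch, yaw] about the fixed x, y, z axes, in that order (R = Rz(yaw) Ry(pitch) Rx(roll)).
In Python, from rig import robot, fingers, optics gives the robot as it stands. Calls block until the motion is done:
- robot.movep(position, orientation): joint-space move of the TCP to a pose.
- robot.line_to(position, ori=None, speed=0.15): straight line of the TCP; ori=None keeps the orientation; speed is the mean speed in m/s.
- robot.move_joints(angles): joint-space move.
- fingers.move_gripper(opening, f_grip=None): finger opening in m; f_grip is the grip in N (None keeps the last); returns when the fingers have stopped.
- robot.wait(seconds).
- robot.inverse_kinematics(position, orientation): joint angles nearest the present ones, or None.
- optics.capture(name): name is "scene" or "top" or "wrist"; returns a dict with "img" (420x560x3 uint8, red, green, blue), "depth" (420x560 float32, m along the optical axis (not along the pixel's ray), 0 where there is no reading), "vfov" (degrees; the focal length in pixels is half the picture's height over the tangent of half this angle, whatever the lens; pixels are square), "cx", "cy" (the principal point, pixels), "R" (3x3) and "t" (3): a world point X has camera coordinates R X + t. Camera axes: x right, y down, z forward; pixel columns grow to the right and rows downward; lengths in m; the calibration is good to about 2 mm. A picture is of the moment at which its call begins.
A pose or a line that the arm cannot do raises robot.IKError and nothing moves.
- robot.close_job(): hands the job in, once; it reports no verdict.
Readings, each from a call of its own:
- robot.get_clock(): time.
- robot.get_joint_positions(): joint angles.
- robot.get_qd(): joint speeds.
- robot.get_tau(): joint torques, N m.
- robot.get_eef_pos(): TCP position.
- robot.get_eef_rot(): TCP orientation.
- robot.get_wrist_force(): force on the tool from outside, world axes, zero at the start.
- robot.get_wrist_torque(): the same for the moment, N m.
- robot.get_finger_gap(): finger opening in m.
Only numpy, scipy, OpenCV 4.12 (cv2) and the standard library are available. Lean on these libraries where they do the work, as an engineer would, in place of code of your own. Each camera call takes 0.05 s, during which the arm holds its last target. There are 200 camera calls.

### The job

Put the four loose parts of the drill kit (battery pack, hole saw, spare chuck, bit rail) back on their shadow mats: each upright on the mat whose white silhouette has its shape and size, covering the silhouette, with the battery and the bit rail turned in line with theirs (either way round). Do not tip any part over, and leave the drill and the filament spool where they are.

Things in the scene. Friction and masses are not known exactly. Their poses are not given: they have to be found in the camera images.
- battery: The drill's battery pack, loose: a dark block 50 mm (x) by 76 mm (y), 34 mm high, with a stepped grey and black connector on top (42 x 64 mm up to 44 mm, 26 x 50 mm up to 52 mm). Its origin is the centre of its underside, z up; its long side runs along its y. About 0.36 kg.
- holesaw: Hole saw standing mouth down, loose: a bright steel drum 56 mm in diameter and 38 mm high, with a small collar (22 mm diameter, to 46 mm) and a thin shank (10 mm diameter, to 60 mm) on top in the middle. Its origin is the centre of its underside, z up; it is round. About 0.19 kg.
- chuck: Spare drill chuck standing upright, nose up, loose: a dark steel cylinder 38 mm in diameter up to 40 mm height, then tapering to 20 mm diameter at 60 mm. Its origin is the centre of its underside, z up; it is round. About 0.24 kg.
- bitrail: Screwdriver bit rail, loose: a grey plastic bar 30 mm (x) by 110 mm (y), 24 mm high, with a row of six thin steel bits sticking up to 40 mm along its middle. Its origin is the centre of its underside, z up; its long side runs along its y. About 0.14 kg.
- mat_battery: Mat for the battery pack: fixed flat dark rubber mat, 3 mm thick, with a white silhouette on it; origin at the centre of the mat's underside (z = 0 on the bench), the silhouette is centred on it and is painted flat at 3 mm height. Mat 68 x 94 mm, silhouette a broad rectangle 50 mm (x) by 76 mm (y).
- mat_holesaw: Mat for the hole saw: fixed flat dark rubber mat, 3 mm thick, with a white silhouette on it; origin at the centre of the mat's underside (z = 0 on the bench), the silhouette is centred on it and is painted flat at 3 mm height. Mat 76 x 76 mm, silhouette the larger disc, 56 mm in diameter.
- mat_chuck: Mat for the chuck: fixed flat dark rubber mat, 3 mm thick, with a white silhouette on it; origin at the centre of the mat's underside (z = 0 on the bench), the silhouette is centred on it and is painted flat at 3 mm height. Mat 76 x 76 mm, silhouette the smaller disc, 38 mm in diameter.
- mat_bitrail: Mat for the bit rail: fixed flat dark rubber mat, 3 mm thick, with a white silhouette on it; origin at the centre of the mat's underside (z = 0 on the bench), the silhouette is centred on it and is painted flat at 3 mm height. Mat 48 x 128 mm, silhouette a long narrow rectangle 30 mm (x) by 110 mm (y).
- drill: Bystander: orange and black cordless drill without battery lying on its side beyond the work, loose, 54 mm high. Its origin is on the bench under the barrel; the barrel runs along its y (from -125 to +80 mm), the handle reaches 121 mm along its +x, away from the robot.
- spool: Bystander: small spool of yellow printer filament lying flat beyond the work, loose, 124 mm in diameter, 48 mm high. Origin at the centre of its underside.
Not all that is in view belongs to the job. What is shaped like the battery but green is not meant.

How it is judged:
At the end, for the whole second after the job is handed in: Each of the four parts stands upright (within 0.1 rad) on its own mat, its centre within 12 mm of the silhouette's centre, the battery and the bit rail within 0.25 rad of the silhouette's direction (either way round); all at rest (horizontal distance between battery and mat_battery below 0.012 m and z of battery in the frame of mat_battery below 0.007 m and angle between each of battery, holesaw, chuck, bitrail's own z axis and vertical below 0.1 rad and linear speed of each of battery, holesaw, chuck, bitrail below 0.02 m/s and angular speed of each of battery, holesaw, chuck, bitrail below 0.2 rad/s and angle between the x axis of battery and the x axis of mat_battery, either way round below 0.25 rad and horizontal distance between holesaw and mat_holesaw below 0.012 m and z of holesaw in the frame of mat_holesaw below 0.007 m and horizontal distance between chuck and mat_chuck below 0.012 m and z of chuck in the frame of mat_chuck below 0.007 m and horizontal distance between bitrail and mat_bitrail below 0.012 m and z of bitrail in the frame of mat_bitrail below 0.007 m and angle between the x axis of bitrail and the x axis of mat_bitrail, either way round below 0.25 rad); the robot touches nothing.
It fails at once if a part of the kit is tipped over (angle between any of battery, holesaw, chuck, bitrail's own z axis and vertical above 0.6 rad).
It fails at once if the drill is disturbed (moved more than 25 mm) (distance of drill from where it was at the start of the episode above 0.025 m).
It fails at once if the filament spool is disturbed (moved more than 25 mm) (distance of spool from where it was at the start of the episode above 0.025 m).
It also fails if it takes over 120 s, if anything falls off the work surface, if the arm or the gripper's body presses on something with over 40 N, if the wrist force passes 120 N, or if a joint passes its speed limit or range.

## Working session

There is one attempt and no reset: what is moved stays moved. The work goes in short steps, each a Python script; the robot and the scene stay as the last script left them, time stands still between calls to the robot, and variables do not carry over. Pictures are saved under pics/ and viewed, about 12 in all and at most 16, crops included, and the job is handed in when it is done.

```bash
ls; mkdir -p pics
python3 - <<'E'
from rig import robot, fingers, optics
import cv2,numpy as np
for n in("top","scene"):
    c=optics.capture(n); cv2.imwrite(f"pics/{n}0.png",c["img"][:,:,::-1]); np.savez(f"{n}0.npz",**c)
    print(n,c["vfov"],c["cx"],c["cy"],c["R"].round(3).tolist(),c["t"],(c["depth"]==0).mean())
print(robot.get_clock(),robot.get_eef_rot())
E
```

```text
pics
top 48.217617638182354 281.43439611502413 197.91506801998415 [[0.029, -1.0, -0.01], [-0.983, -0.027, -0.179], [0.179, 0.015, -0.984]] [-0.0118783   0.55532728  0.95217888] 0.004081632653061225
scene 55.83144736821753 283.33812816908846 207.29560837889878 [[0.758, 0.652, 0.006], [0.484, -0.556, -0.675], [-0.437, 0.515, -0.737]] [-0.43676579 -0.22211106  1.14563116] 0.004124149659863945
0.1 [-3.13989343e+00  5.38968120e-05  2.89885571e+00]
```

View pics/top0.png

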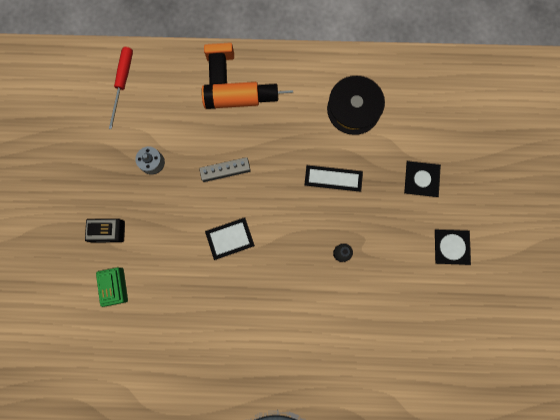

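View pics/scene0.png

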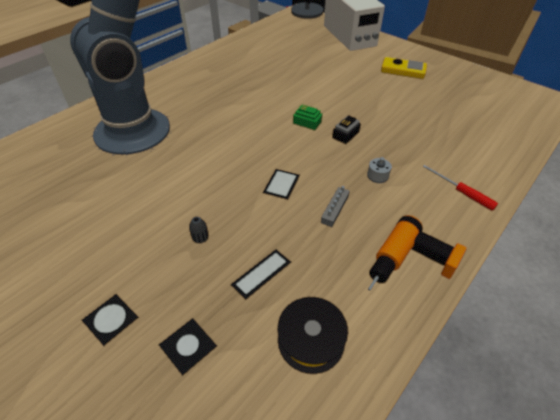

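The top view shows these things that could be confused:
- **Battery:** the dark one at (104,230), or the green decoy at (111,287). I choose the dark one.
- **Hole saw:** the drum at (149,160).
- **Chuck:** (343,252).
- **Bit rail:** (225,169).
- **Rectangle mats:** broad at (230,239), long at (334,178).
- **Disc mats:** small at (422,179), large at (453,247).

Next I measure these and check the choice in a close crop.

```bash
cat > helpers.py <<'E'
import numpy as np, cv2
def cloud(c):
    d=c["depth"]; h,w=d.shape; f=h/2/np.tan(np.radians(float(c["vfov"]))/2)
    u,v=np.meshgrid(np.arange(w),np.arange(h))
    P=np.stack([(u-c["cx"])/f*d,(v-c["cy"])/f*d,d],-1)
    return (P-c["t"])@c["R"]          # R^T (p-t)
def rect(P2):
    """centre, long, short, direction of the long side"""
    (cx,cy),(a,b),ang=cv2.minAreaRect((P2*1000).astype(np.float32))
    if a<b: a,b,ang=b,a,ang+90
    return np.array([cx,cy])/1000,a,b,(np.radians(ang)+np.pi/2)%np.pi-np.pi/2
def blobs(mask,amin=60):
    n,l,s,_=cv2.connectedComponentsWithStats(mask.astype(np.uint8))
    return [(l==i) for i in range(1,n) if s[i,4]>=amin]
E
python3 - <<'E'
import numpy as np,cv2
from helpers import *
c=np.load("top0.npz"); X=cloud(c); im=c["img"].astype(int)
ok=c["depth"]>0
for r,q in [(300,50),(300,500),(130,200),(330,280),(210,400)]: print("table",X[r,q].round(4))
print("parts")
for b in blobs((X[...,2]>0.014)&ok):
    p=X[b]; zt=np.percentile(p[:,2],97); v,u=np.argwhere(b).mean(0)
    print((int(u),int(v)),b.sum(),"zmax %.3f"%p[:,2].max(),*[np.round(x,3) for x in rect(p[:,:2])], np.median(p[:,:2],0).round(3))
print("mats")
for b in blobs((im.min(-1)>170)&ok&(X[...,2]<0.012)):
    p=X[b]; v,u=np.argwhere(b).mean(0)
    print((int(u),int(v)),b.sum(),"z %.4f"%p[:,2].mean(),*[np.round(x,3) for x in rect(p[:,:2])],p[:,:2].mean(0).round(4))
s=np.load("scene0.npz")["img"]
a=cv2.resize(c["img"][130:310,70:270],None,fx=3,fy=3,interpolation=2)
cv2.imwrite("pics/crop1.png",a[:,:,::-1])
E
```

```text
table [0.3258 0.4996 0.0007]
table [ 3.545e-01 -4.714e-01 -1.000e-04]
table [0.7179 0.1968 0.0026]
table [ 0.2781 -0.0007  0.0012]
table [ 0.5442 -0.2599  0.0013]
parts
(231, 82) 2605 zmax 0.059 [0.846 0.093] 203.28 149.711 -1.474 [0.802 0.139]
(122, 68) 470 zmax 0.030 [0.844 0.386] 136.033 26.332 -0.144 [0.856 0.382]
(356, 101) 2331 zmax 0.055 [ 0.78  -0.156] 123.985 123.039 -0.46 [ 0.779 -0.156]
(148, 159) 573 zmax 0.062 [0.639 0.301] 55.966 55.696 0.304 [0.636 0.297]
(224, 168) 685 zmax 0.044 [0.624 0.133] 109.827 31.497 -1.318 [0.623 0.133]
(103, 229) 889 zmax 0.057 [0.479 0.388] 77.099 50.499 -1.534 [0.477 0.38 ]
(342, 251) 280 zmax 0.064 [ 0.445 -0.13 ] 37.453 37.366 -0.01 [ 0.444 -0.127]
(110, 286) 957 zmax 0.057 [0.36 0.36] 76.073 51.202 0.229 [0.36  0.353]
mats
(333, 177) 540 z 0.0031 [ 0.613 -0.111] 108.159 26.714 1.484 [ 0.6133 -0.1107]
(422, 178) 181 z 0.0029 [ 0.617 -0.311] 35.231 30.23 -1.539 [ 0.6171 -0.3108]
(229, 238) 702 z 0.0033 [0.471 0.117] 73.905 46.759 -1.207 [0.4704 0.1171]
(452, 246) 455 z 0.0029 [ 0.466 -0.373] 51.598 50.665 -1.567 [ 0.4659 -0.3727]
```

View pics/crop1.png

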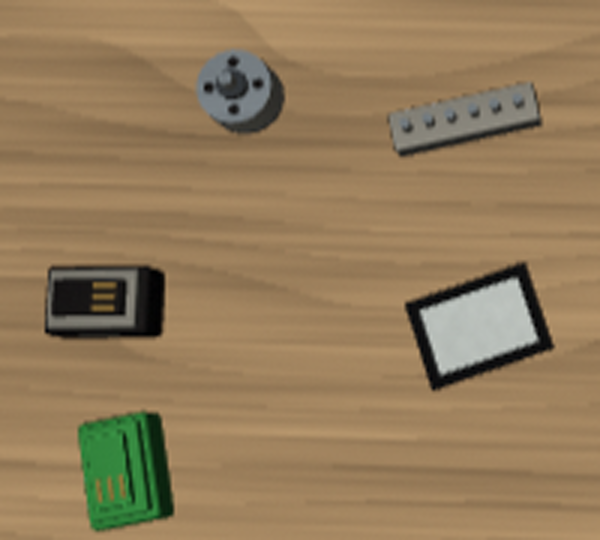

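The crop shows the dark battery with gold contacts at (105,300), lying clear of the green decoy at (125,470). The hole saw is at (240,90) and the rail at (465,120). All measured sizes match the descriptions, so I start moving, battery first.

```bash
cat > pp.py <<'E'
from rig import robot, fingers, optics
import numpy as np
LO=np.array([-2.59,-.33,-1.39,.1,-1.04,.21,-2.66]);HI=np.array([2.59,1.99,1.29,2.45,4.18,1.99,2.66])
UP=0.17
def best_yaw(xy,yaws,z):
    q0=np.array(robot.get_joint_positions()); best=None
    for y in yaws:
        q=robot.inverse_kinematics([*xy,UP],[np.pi,0,y]); ql=robot.inverse_kinematics([*xy,z],[np.pi,0,y])
        if q is None or ql is None: continue
        m=min(np.minimum(np.array(k)-LO,HI-np.array(k)).min() for k in(q,ql))
        cost=np.abs(np.array(q)-q0).max()+(5 if m<0.08 else 0)
        if best is None or cost<best[0]: best=(cost,y)
    return best[1]
def options(th): # jaw across direction th; None = round part
    b=np.arange(-np.pi,np.pi,np.pi/8) if th is None else np.array([th-np.pi,th,th+np.pi])
    return [(y+np.pi)%(2*np.pi)-np.pi for y in b]
def pick(xy,th,z,opening,grip=30):
    y=best_yaw(xy,options(th),z)
    fingers.move_gripper(opening,grip)
    robot.movep([*xy,UP],[np.pi,0,y]); robot.line_to([*xy,z],speed=0.12)
    fingers.move_gripper(0.0,grip); g=robot.get_finger_gap()
    robot.line_to([*xy,UP],speed=0.12)
    print("pick yaw %.2f gap %.4f lifted gap %.4f F"%(y,g,robot.get_finger_gap()),np.round(robot.get_wrist_force(),1),"t",robot.get_clock())
def place(xy,th,z,opening):
    y=best_yaw(xy,options(th),z)
    robot.movep([*xy,UP],[np.pi,0,y]); robot.line_to([*xy,z+0.015],speed=0.12); robot.line_to([*xy,z],speed=0.03)
    print("down gap %.4f F"%robot.get_finger_gap(),np.round(robot.get_wrist_force(),1))
    fingers.move_gripper(opening); robot.wait(0.2)
    robot.line_to([*xy,UP],speed=0.12); print("placed t",robot.get_clock())
E
python3 - <<'E'
from pp import *
pick([.479,.388],-1.534,.008,.07)
place([.4705,.117],-1.207,.0118,.07)
E
```

```text
pick yaw 1.61 gap 0.0497 lifted gap 0.0499 F [-0.4 -0.7 -4. ] t 5.775
down gap 0.0498 F [ 0.3  0.  -2.5]
placed t 11.1667
```

Run:
```python
from pp import *
pick([.624,.133],-1.318,.005,.055,25)
place([.613,-.111],1.484,.0088,.055)
pick([.639,.301],None,.008,.08,25)
place([.466,-.373],None,.0118,.08)
pick([.445,-.130],None,.008,.065,25)
place([.617,-.311],None,.0118,.065)
robot.movep([.45,.45,.3],[np.pi,0,best_yaw([.45,.45],options(None),.2)])
from helpers import *; import cv2
c=optics.capture("top"); cv2.imwrite("pics/top1.png",c["img"][:,:,::-1]); X=cloud(c)
for b in blobs((X[...,2]>0.017)&(X[...,2]<.08)&(c["depth"]>0)):
    p=X[b]; v,u=np.argwhere(b).mean(0)
    print((int(u),int(v)),"zmax %.3f"%p[:,2].max(),*[np.round(x,3) for x in rect(p[:,:2])])
```

```text
pick yaw 1.82 gap 0.0296 lifted gap 0.0298 F [ 0.1  0.4 -1.1] t 16.0583
down gap 0.0295 F [ 0.5 -0.4 -1.6]
placed t 21.4833
pick yaw 2.36 gap 0.0556 lifted gap 0.0556 F [ 0.4  0.  -2.3] t 27.3083
down gap 0.0558 F [-0.   0.5 -1.3]
placed t 34.175
pick yaw 1.18 gap 0.0373 lifted gap 0.0371 F [ 0.  -0.3 -2.7] t 39.35
down gap 0.0369 F [ 0.6  0.9 -2.2]
placed t 44.775
(231, 83) zmax 0.059 [0.846 0.093] 203.339 149.112 -1.47
(122, 66) zmax 0.030 [0.859 0.383] 106.077 26.126 -0.108
(356, 101) zmax 0.054 [ 0.78  -0.156] 124.139 122.533 -0.004
(333, 175) zmax 0.048 [ 0.615 -0.11 ] 110.45 31.472 1.49
(426, 175) zmax 0.067 [ 0.617 -0.31 ] 37.505 35.301 0.343
(227, 236) zmax 0.060 [0.472 0.117] 76.186 50.568 -1.204
(456, 243) zmax 0.065 [ 0.47  -0.371] 54.998 54.897 0.821
(110, 286) zmax 0.056 [0.36  0.361] 76.149 50.578 0.234
```

View pics/top1.png

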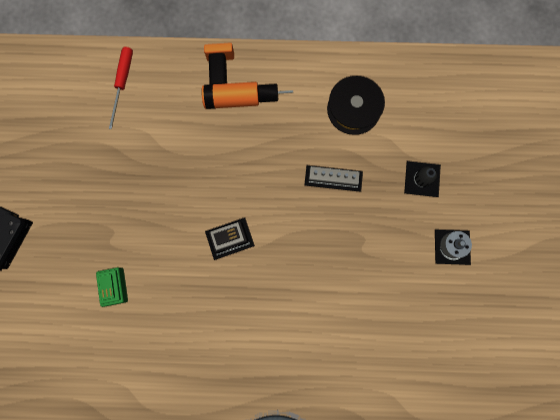

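The picture shows all four parts standing on their own mats: rail (334,177), chuck (426,177), battery (230,237) and hole saw (456,244). All are within about 5 mm of centre and 0.01 rad of their silhouettes. The drill and spool have not moved, and the gripper is clear. I hand it in.

```bash
python3 -c "
from rig import robot
robot.close_job(); print(robot.get_clock())"
```

```text
the job is handed in; nothing more can be done
the job is handed in; nothing more can be done
```

All four parts are back on their own mats and the job is handed in. The last placing ended at about 45 s on the robot's clock. The close call gave no verdict.

I located the parts and mats from the top camera's depth and colour. I then picked and placed the battery, bit rail, hole saw and chuck one after another. Every grasp closed to within 1.2 mm of the part's nominal width and held through the lift.

I re-measured everything from the top camera before handing in:

| Part | Distance from silhouette centre | Angle from silhouette |
|---|---|---|
| Battery | about 2 mm | under 0.01 rad |
| Bit rail | about 2 mm | under 0.01 rad |
| Hole saw | about 5 mm | round |
| Chuck | about 1 mm | round |

- **Upright:** the tops sit about 3–4 mm higher than before, which fits parts standing upright on 3 mm mats. I did not measure tilt directly.
- **Bystanders:** the drill and spool measured the same positions as at the start, and the green decoy was not touched.
- **Gripper:** the arm had moved clear of all parts.

No check failed or disagreed. I did not check with the wrist camera, and the calibration is only good to about 2 mm.

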